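Run the bearings out of a spring-gated feeder

ROBOT

A 6-joint arm with a two-finger parallel gripper is mounted at the origin on a cart in front of the work surface, level with it; the furniture and walls round the work are solid. World frame = base frame: x ahead of the robot, y to its left, z up, the work surface at z = 0. Lengths are in m, angles in rad, forces in N, time in s.
With the tool pointing down it reaches from about 0.25 to 0.775 m from the base axis. Payload 4 kg.
Tool frame: the origin (TCP) lies between the finger pads; the fingertips stand 14 mm ahead of it and the grasp point (between the pads) lies 5 mm behind it; z points along the fingers, y is the line along which they close (so a half turn about z gives the same grasp; the last joint's range is limited). The gripper opens to 94 mm and grips with 3 to 60 N. Pads are 16 mm wide; open, the fingers measure 119 mm over their backs; the gripper's body (75 mm by 177 mm) begins 78 mm behind the grasp point.
Start: joints at [-1.256, 0.087, 1.371, -0, 1.684, -0.103], TCP at [0.223, -0.503, 0.22] pointing down, gripper open.
Joint ranges: [-3.1, 3.1], [-0.76, 2.03], [0.27, 2.55], [-1.08, 4.22], [0.17, 2.65], [-2.57, 2.57]. Speed limits (rad/s): [2.79, 2.79, 3.14, 3.14, 3.14, 3.14].

INTERFACE

Orientations are given as a unit quaternion [x, y, z, w].
In Python, from cell import env gives the robot as it stands.
- The arm moves only by the tool carry_out, never from a script. Its argument "moves" is a list that holds one entry, the list of rows, each a list of 7 numbers: the turn, a rotation vector about the tool's x, y, z in rad, then the shift along the tool's x, y, z in m, then the closure, from -1 (fully open) to 1 (shut), so that 0 is half open. A call has 1 to 10 rows; each row shifts and turns the commanded pose from where the row before left it, along the tool's axes as they then stand; what a row does not reach is not made up. A row lasts 1/8 s, in which the tool goes at most 62.5 mm and 10.7 degrees, less where a joint would pass 70% of its speed; a pose out of reach is approached as far as the arm can. A call with a gripper value outside its range is refused whole. The fingers move at their own pace and stop on an object; "grip_force" is the grip in N (left out, the last holds). Time passes only in rows, so rows that do not move let the fingers close. It gives the time, the measured TCP pose, the force, the opening and the grip force at its end, in the units of the state.
- env.read_state(): the state, without advancing time (a new reading comes with each control period).
- env.snapshot(name): name is "scene" or "side" or "wrist"; returns the picture (420x560x3 uint8, blue, green, red); there is no depth.
- env.camera_model(name): a dict with "intrinsics" (3x3 intrinsics, pixels), "camera_from_world" (4x4, takes a point from world to camera coordinates). Camera axes: x right, y up, looking along -z (the intrinsics and any distortion apply to the point x, -y, -z); pixel columns grow to the right and rows downward; lengths in m; the calibration is good to about 2 mm. A picture is of the moment at which its call begins: read the wrist's pose just before it. camera_model takes no time and is no camera call; for the wrist camera it gives the pose at the moment of the call.
- env.sign_off(): hands the job in; it is judged then, once.
Trained networks look in the newest picture that a camera, given by its name, has taken for a name from the list of things; names that differ only in an ending like _2 or _b are one class to them, and where a whole thing is asked for, a point or a joint stands for the part that bears it (a point fixed in the world has none). Each returns a list of dicts, best first, with "p" (0 to 1); they miss things now and then, are a little off and sometimes report something else, mostly with a low value. They report only what shows in the picture. A call takes as long as a camera call. They do not tell look-alikes from the thing itself.
- env.find_in(label, camera): "pixel" ([column, row] in pixels, amid what is visible of it).
The state is a dict: "time_s": time; "joint_pos": joint angles; "joint_velocities": joint speeds; "tau": joint torques, N m; "eef_pos": TCP position; "ee_rot": TCP orientation; "ft_force": force on the tool from outside, world axes, zero at the start; "torque": the same for the moment, N m; "grip_width": opening from 0.0 (shut) to 1.0 (fully open); "gripper_force": force on a finger pad.
Only numpy, scipy, OpenCV 4.12 (cv2) and the standard library are available. Lean on these libraries where they do the work, as an engineer would, in place of code of your own. Each camera call takes 0.05 s, during which the arm holds its last target. There are 200 camera calls.

TASK

Stand the open catch tray on the bench under the mouth of the bearing feeder, with its upright tab on the side away from the feeder, while the gate is still shut. Then swing the feeder's spring-loaded arm by its upright pin all the way round to its stop, so that the gate opens and both bearings slide down into the tray. Finish while still holding the arm wound against its stop, the tray standing flat on the bench, and leave the spanner, gear and tape measure where they are.

Things in the scene. Friction and masses are not known exactly. Their poses are not given: they have to be found in the camera images.
- feeder: Bearing feeder fixed to the bench: slippery steel chute, 61 mm wide, on a grey base. Origin on the bench straight below the middle of the chute's lower lip; z up; x points uphill (chute climbs at 0.5 rad, ends 0.15 m from the origin, up to 0.18 m high), y left as one looks uphill. Base plate begins at x = +41 mm; below lip and hanger the room is 56 mm high. The gate arm's pivot is on the -y side.
- mouth (a point): Middle of the lip of the chute, on its sliding surface, 75 mm above the bench. The pieces leave here towards the feeder's -x and drop.
- gate_arm (a joint): Angle of the spring arm about its vertical pivot: 0 = gate shut, 1.3 rad = stop, gate open; grows anticlockwise from above. The spring pulls it shut with 2 N at the pin, rising to 7.6 N at the stop; let go, it snaps shut. Its dark blade covers the mouth (76 to 100 mm above the bench) and swings out to the feeder's -x, at most 85 mm before the lip.
- grip_pin (a point): Grip point of the arm's upright pin, 131 mm above the bench. Plain round bar, 16 mm in diameter, free from 103 to 154 mm above the bench, 95 mm from the pivot axis. With the gate shut it stands at (-57, -128) mm in the feeder's x, y; at the stop at (+57, -128) mm. The pin turns with the arm and may turn in the grip.
- pivot_axis (a point): Point on the pivot axis of the arm, at the same height as grip_pin, at (0, -52) mm in the feeder's x, y.
- tray: Open plain aluminium catch tray, 130 (x) by 110 (y) by 45 mm high, smooth walls 4 mm, 0.25 kg. Origin at the centre of its underside, z up. An upright grip tab stands on its -x wall. Best place: centre 45 mm before the lip (feeder x = -45 mm, y = 0), x axis along the feeder's x axis, so that its +x wall is 20 mm behind the lip.
- tray_tab (a point): Grip point of the tray's tab, 85 mm above its underside and 60 mm to -x of its centre. The tab is a plate 10 mm thick (tray x) and 40 mm wide (tray y) whose top is 105 mm above the underside.
- bearing_0_center (a point): Centre of a steel ball bearing, a ring 47 mm across and 14 mm thick, 0.1 kg. At the start it lies flat in the chute, number 1 from the gate.
- bearing_1_center (a point): Centre of a steel ball bearing, a ring 47 mm across and 14 mm thick, 0.1 kg. At the start it lies flat in the chute, number 2 from the gate.
- spanner_19_center (a point): Middle of a steel spanner 226 mm long lying on the bench beyond the feeder, at half its thickness (10 mm): leave it alone.
- gear_center (a point): Middle of a dark gear 63 mm across and 23 mm high lying on the bench near its front edge: leave it alone.
- tape_measure_center (a point): Middle of a yellow tape measure (35 x 72 x 64 mm) standing on the bench at the right: leave it alone.
Not all that is in view belongs to the job. What is shaped like the part that bears bearing_1_center but orange or yellow is not meant.

How it is judged:
On the way, in this order (a step that is already met when the one before it is completed fails the run):
1. The tray stands on the bench under the mouth, tab away from the feeder, while the gate is shut and the bearings are in the chute (height (world z) of tray below 0.005 m and angle between tray's own z axis and vertical below 0.08 rad and x of tray_tab in the frame of feeder below -0.06 m and x of tray in the frame of feeder between -0.085 and -0.015 m and y of tray in the frame of feeder between -0.045 and 0.045 m and value of joint gate_arm below 0.15 rad and height (world z) of each of bearing_0_center, bearing_1_center above 0.07 m), for 0.2 s.
2. The robot holds the spring arm at its stop (value of joint gate_arm above 1.22 rad and contact force between the fingers and gate_arm above 1.5 N), for 0.3 s.
At the end, for the whole second after the job is handed in: The arm stands within 0.08 rad of its 1.3 rad stop and only the fingers hold it there (over 1.5 N on it; neither tray nor bearings push it); both bearings lie at rest inside the tray, their centres below its rim, and the tray stands flat on the bench (all of step 2 and contact force between gate_arm and tray below 0.3 N and contact force between gate_arm and bearing_0 below 0.3 N and contact force between gate_arm and bearing_1 below 0.3 N and height (world z) of tray below 0.005 m and angle between tray's own z axis and vertical below 0.08 rad and x of bearing_0_center in the frame of tray between -0.061 and 0.061 m and y of bearing_0_center in the frame of tray between -0.051 and 0.051 m and z of each of bearing_0_center, bearing_1_center in the frame of tray below 0.045 m and linear speed of each of bearing_0, bearing_1 below 0.03 m/s and x of bearing_1_center in the frame of tray between -0.061 and 0.061 m and y of bearing_1_center in the frame of tray between -0.051 and 0.051 m); the arm keeps its last pose, push and grip.
It fails at once if the spanner is disturbed (moved over 40 mm) (distance of spanner_19_center from where it was at the start of the episode above 0.04 m).
It fails at once if the gear is disturbed (moved over 40 mm) (distance of gear_center from where it was at the start of the episode above 0.04 m).
It fails at once if the tape measure is disturbed (moved over 40 mm) (distance of tape_measure_center from where it was at the start of the episode above 0.04 m).
It also fails if it takes over 51 s, if anything falls off the work surface, if the arm or the gripper's body presses on something with over 40 N, if the wrist force passes 120 N, or if a joint passes its speed limit or range.

## Working session

There is one attempt and no reset: what is moved stays moved. The work goes in short steps, Python scripts to look and compute and a tool call to move; the robot and the scene stay as the last step left them, time stands still between calls to the robot, and variables do not carry over. Pictures are saved under pics/ and viewed, at most 10 in all, crops included, and the job is handed in when it is done.

Besides the shell and the picture viewer there is one more tool, called after "Request:" as a command line: name --argument value ..., lists and objects as JSON in quotes. carry_out: Moves the arm, as the interface text tells. Its arguments: {"type":"object","properties":{"moves":{"type":"array","items":{"type":"array","items":{"type":"array","items":{"type":"number"}}}},"grip_force":{"type":"number"}},"required":["moves"]}

```bash
mkdir -p pics; cat > h.py <<'E'
import numpy as np, cv2
from cell import env
from scipy.spatial.transform import Rotation as R
def snap(n,f):
    im=np.array(env.snapshot(n)); cv2.imwrite('pics/'+f,im); return im
def proj(n,P):
    m=env.camera_model(n);K=np.array(m['intrinsics']);T=np.array(m['camera_from_world'])
    P=np.atleast_2d(P);c=P@T[:3,:3].T+T[:3,3];c=c*[1,-1,-1];q=c@K.T;return q[:,:2]/q[:,2:]
def ray(n,px):
    m=env.camera_model(n);K=np.array(m['intrinsics']);T=np.array(m['camera_from_world'])
    d=np.linalg.solve(K,[px[0],px[1],1.])*[1,-1,-1];Rw=T[:3,:3].T
    return -Rw@T[:3,3],Rw@d
def at_z(n,px,z):
    o,d=ray(n,px);return o+d*(z-o[2])/d[2]
def tri(obs):
    A=np.zeros((3,3));b=np.zeros(3)
    for n,px in obs:
        o,d=ray(n,px);d=d/np.linalg.norm(d);M=np.eye(3)-np.outer(d,d);A+=M;b+=M@o
    X=np.linalg.solve(A,b);return X,[np.round(proj(n,X)[0]-px,1) for n,px in obs]
E
python3 - <<'E'
from h import *
np.set_printoptions(precision=3,suppress=True)
a=snap('scene','s0.png');b=snap('side','d0.png');c=snap('wrist','w0.png')
print(env.camera_model('scene'),env.camera_model('side'))
for l in ['mouth','grip_pin','pivot_axis','tray','tray_tab','bearing_0_center','bearing_1_center','gear_center','tape_measure_center','spanner_19_center','feeder']:
  for n in ['scene','side']:
    print(l,n,[(np.round(d['pixel']).tolist(),round(d['p'],2)) for d in env.find_in(l,n)][:3])
print(env.read_state())
E
```

```text
{'intrinsics': array([[532.543,   0.   , 285.716],
       [  0.   , 532.543, 211.441],
       [  0.   ,   0.   ,   1.   ]]), 'camera_from_world': array([[ 0.849, -0.528,  0.013, -0.437],
       [ 0.315,  0.526,  0.79 , -0.291],
       [-0.423, -0.667,  0.613, -2.009],
       [ 0.   ,  0.   ,  0.   ,  1.   ]])} {'intrinsics': array([[471.836,   0.   , 279.098],
       [  0.   , 471.836, 206.268],
       [  0.   ,   0.   ,   1.   ]]), 'camera_from_world': array([[-0.999,  0.05 , -0.003,  0.567],
       [-0.04 , -0.754,  0.655, -0.006],
       [ 0.031,  0.655,  0.755, -1.745],
       [ 0.   ,  0.   ,  0.   ,  1.   ]])}
mouth scene [([256.0, 177.0], 0.96)]
mouth side [([291.0, 269.0], 0.64), ([312.0, 172.0], 0.37)]
grip_pin scene []
grip_pin side [([282.0, 237.0], 0.86), ([334.0, 209.0], 0.22)]
pivot_axis scene [([251.0, 179.0], 0.85)]
pivot_axis side [([289.0, 272.0], 0.9), ([280.0, 238.0], 0.63)]
tray scene [([312.0, 266.0], 0.54)]
tray side [([309.0, 174.0], 0.56)]
tray_tab scene [([253.0, 179.0], 0.74), ([309.0, 266.0], 0.46)]
tray_tab side [([312.0, 173.0], 0.55)]
bearing_0_center s
[... 422 characters left out ...]
nter side [([289.0, 123.0], 0.63)]
spanner_19_center scene [([282.0, 192.0], 0.52)]
spanner_19_center side [([247.0, 276.0], 0.57)]
feeder scene [([253.0, 181.0], 0.68), ([287.0, 195.0], 0.39)]
feeder side [([288.0, 271.0], 0.81)]
{'time_s': 1.25, 'joint_pos': array([-1.256,  0.087,  1.371, -0.   ,  1.684, -0.103]), 'joint_velocities': array([ 0.001, -0.001, -0.001, -0.001, -0.002,  0.   ]), 'tau': array([  0.   , -34.005, -30.259,   0.072,   0.024,   0.   ]), 'eef_pos': array([ 0.223, -0.503,  0.219]), 'ee_rot': array([ 0.978,  0.207, -0.   ,  0.   ]), 'ft_force': array([0.211, 0.094, 0.056]), 'torque': array([-0.019,  0.049,  0.058]), 'gripper_force': 0.0, 'grip_width': 1.0002210617403662}
```

View pics/s0.png

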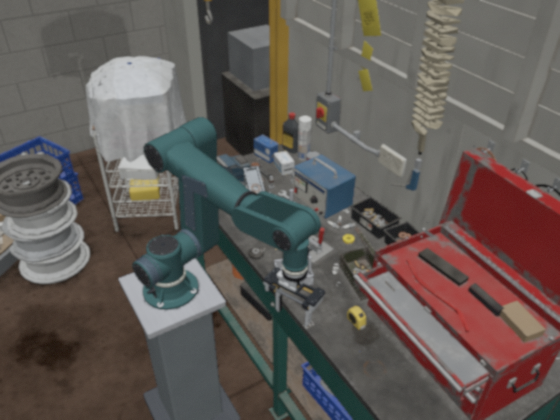

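View pics/d0.png

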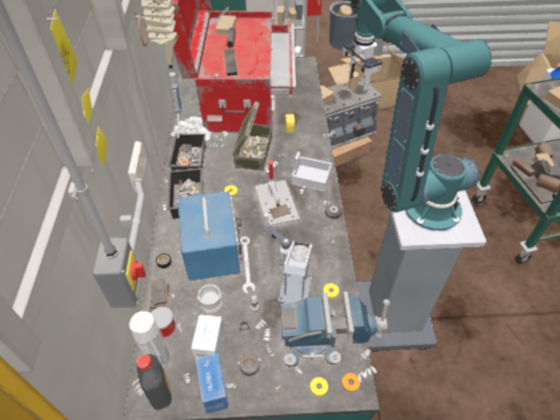

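The side view shows the tray near (312,173), the feeder near (297,255), the gear near (334,210), the tape measure at (290,123) and the spanner at (247,265). I'll zoom in.

```bash
python3 - <<'E'
from h import *
np.set_printoptions(precision=3,suppress=True)
a=cv2.imread('pics/d0.png')
c=a[150:320,225:385]; c=cv2.resize(c,None,fx=4.6/1.31,fy=4.6/1.31,interpolation=cv2.INTER_CUBIC);cv2.imwrite('pics/d0c.png',c);print(c.shape)
for n,px,z in [('tray',(311,173),.04),('feeder',(297,255),.08),('pin',(282,237),.13),('piv',(289,272),.05),('tape',(290,123),.03),('gear',(334,210),.02),('sp',(247,265),.005)]:
  print(n,at_z('side',px,z))
E
```

```text
(597, 562, 3)
tray [ 0.437 -0.166  0.04 ]
feeder [0.522 0.241 0.08 ]
pin [0.569 0.204 0.13 ]
piv [0.55  0.284 0.05 ]
tape [ 0.497 -0.481  0.03 ]
gear [0.369 0.008 0.02 ]
sp [0.686 0.22  0.005]
```

View pics/d0c.png

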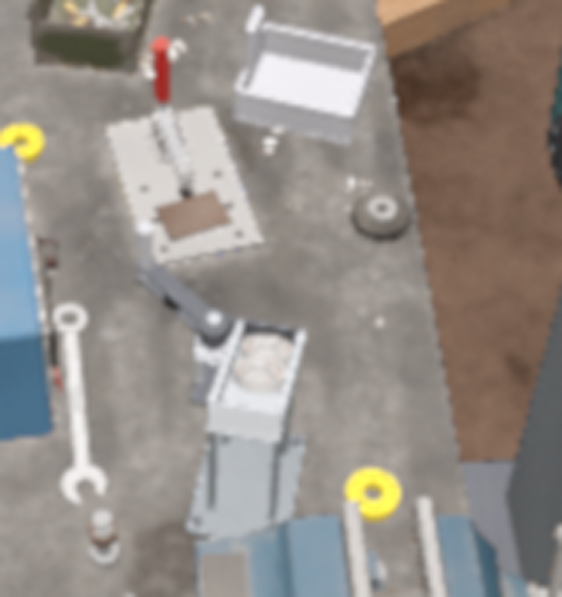

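View pics/w0.png

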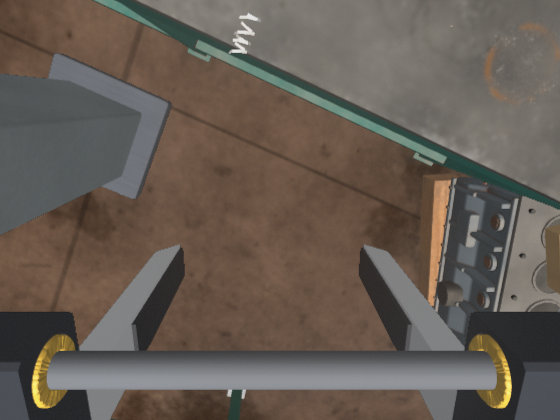

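The crop shows the lip near crop (270,330), with the chute climbing toward the camera. The arm runs from the pivot at (213,320) to the pin at (145,230). The tray tab is seen edge-on at (255,35), on the tray's left wall, which is the world +x side. The wrist view shows only the bench edge, so I'll do a rough fit and then move over the tray.

```bash
cat >> h.py <<'E'
from scipy.optimize import least_squares
def fit(obs,x0):  # obs: (cam-projector, px, local pt); pose x,y,yaw at z=0
    def P(p,l): c,s=np.cos(p[2]),np.sin(p[2]);return np.array([p[0]+c*l[0]-s*l[1],p[1]+s*l[0]+c*l[1],l[2]])
    f=lambda p:np.concatenate([proj(n,P(p,l))[0]-px for n,px,l in obs])
    r=least_squares(f,x0,loss='soft_l1',f_scale=2);return r.x,np.round(f(r.x).reshape(-1,2),1)
E
python3 - <<'E'
from h import *
np.set_printoptions(precision=3,suppress=True)
c=lambda u,v:np.array([225+u/3.512,150+v/3.512])
s='side'
print(fit([(s,c(145,228),[-.057,-.128,.154]),(s,c(302,335),[0,.031,.1]),(s,c(215,405),[.15,-.031,.18]),(s,c(278,440),[.15,.031,.17])],[.5,.2,1.5]))
print(fit([(s,c(375,45),[.065,.055,.045]),(s,c(347,142),[.065,-.055,0]),(s,c(237,95),[-.065,-.055,.045])] if 0 else
 [(s,c(375,45),[.065,-.055,.045]),(s,c(350,110),[.065,.055,.045]),(s,c(237,95),[-.065,.055,.045]),(s,c(347,142),[.065,.055,0]),(s,c(255,12),[-.06,0,.105])],[.43,-.17,3.1]))
for n,px,z in [('boxtopL',(182,203),.15),('boxbotR',(240,268),.0),('boxR2',(232,197),.15),('clamp corner',c(262,240),.01),('clampTL',c(205,108),.01),('clampL',c(160,260),.01),('gear',c(381,212),.012),('handle',c(160,40),.08)]: print(n,at_z(s,px,z))
E
```

```text
(array([0.505, 0.214, 1.333]), array([[-0.1, -0.4],
       [ 0.6,  0.4],
       [-2. ,  2.2],
       [ 1.2, -2.4]]))
(array([ 0.442, -0.097,  3.233]), array([[ 0. , 31.3],
       [ 1. , -8.3],
       [-0.5, -0.5],
       [ 1. , -9.2],
       [-1.5, 22.1]]))
boxtopL [0.893 0.061 0.15 ]
boxbotR [0.71  0.228 0.   ]
boxR2 [0.728 0.043 0.15 ]
clamp corner [0.495 0.032 0.01 ]
clampTL [ 0.543 -0.159  0.01 ]
clampL [0.601 0.053 0.01 ]
gear [0.369 0.003 0.012]
handle [ 0.59  -0.196  0.08 ]
```

```bash
cat >> h.py <<'E'
def go(pos,psi):
    s=env.read_state();M=R.from_quat(s['ee_rot']).as_matrix();p=s['eef_pos'];d=np.array(pos)-p
    y=np.arctan2(M[1,0],M[0,0]);Rt=R.from_euler('z',psi).as_matrix()@np.diag([1,-1,-1.])
    print('t',s['time_s'],'pos',p.round(4),'psi',round(y,4),'tilt',M[:,2].round(4),'shift cur frame',(M.T@d).round(4),'turn vec',R.from_matrix(M.T@Rt).as_rotvec().round(4),'shift new frame',(Rt.T@d).round(4))
E
python3 - <<'E'
from h import *
np.set_printoptions(precision=3,suppress=True)
c=lambda u,v:np.array([225+u/3.512,150+v/3.512])
s='side'
p,r=fit([(s,c(375,45),[.065,.055,.045]),(s,c(350,110),[.065,-.055,.045]),(s,c(237,95),[-.065,-.055,.045]),(s,c(347,142),[.065,-.055,0]),(s,c(257,10),[-.06,0,.105])],[.43,-.17,3.1]);print(p,r)
m=env.camera_model('wrist');T=np.array(m['camera_from_world']);st=env.read_state();M=R.from_quat(st['ee_rot']).as_matrix()
print('cam in tool',M.T@(-T[:3,:3].T@T[:3,3]-st['eef_pos']),'look',M.T@(-T[2,:3]), m['intrinsics'])
tab=p[:2]-.06*np.array([np.cos(p[2]),np.sin(p[2])]);print(tab)
go([*tab,.32],p[2]-np.pi/2)
E
```

```text
[ 0.431 -0.184  2.787] [[ 0.1 -0.1]
 [ 0.5  0.8]
 [-0.6 -2.3]
 [ 0.5 -0.2]
 [-0.6  1.2]]
cam in tool [ 0.082 -0.    -0.163] look [-0.279 -0.001  0.96 ] [[363.524   0.    271.311]
 [  0.    363.524 208.156]
 [  0.      0.      1.   ]]
[ 0.487 -0.205]
t 1.25 pos [ 0.223 -0.503  0.22 ] psi 0.4178 tilt [ 0. -0. -1.] shift cur frame [ 0.362 -0.165 -0.101] turn vec [ 0.     0.    -0.799] shift new frame [ 0.371  0.144 -0.101]
```

Request:
carry_out --moves '[[[0,0,0,0.04,-0.018,-0.02,-1],[0,0,-0.1,0.04,-0.018,-0.02,-1],[0,0,-0.1,0.042,-0.014,-0.02,-1],[0,0,-0.1,0.043,-0.01,-0.02,-1],[0,0,-0.1,0.044,-0.005,-0.02,-1],[0,0,-0.1,0.044,0,0,-1],[0,0,-0.1,0.044,0.004,0,-1],[0,0,-0.1,0.044,0.008,0,-1],[0,0,-0.1,0.02,0.006,0,-1],[0,0,0,0,0,0,-1]]]'

```text
time_s: 2.5
eef_pos: [0.475, -0.2244, 0.3193]
ee_rot: [0.82, 0.573, -0.0, -0.0]
ft_force: [-0.1, -0.6, -0.3]
grip_width: 0.999
gripper_force: 0.0
```

```bash
python3 - <<'E'
from h import *
go([.487,-.205,.32],1.22)
snap('wrist','w1.png')
print(proj('wrist',[[.487,-.205,.105],[.431,-.184,0]]))
m=env.camera_model('wrist')
for l in ['tray','tray_tab']: print(l,env.find_in(l,'wrist'))
E
```

```text
t 2.5 pos [ 0.475  -0.2244  0.3193] psi 1.2194 tilt [-4.e-04  0.e+00 -1.e+00] shift cur frame [ 0.0223  0.0046 -0.0007] turn vec [-0.0003  0.0001 -0.0006] shift new frame [ 0.0223  0.0046 -0.0007]
[[275.87861485 161.32674193]
 [229.65916902 148.74750962]]
tray []
tray_tab [{'pixel': [226.1, 152.1], 'p': 0.58}]
```

View pics/w1.png

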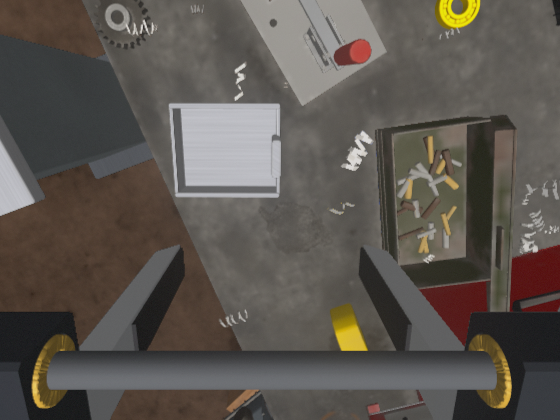

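The tray is clear: rim corners at (170,104), (280,104), (280,196) and (176,196), tab top at (277,137)–(277,177). The red clamp fixture (top) and the gear (top left) are away from it.

```bash
python3 - <<'E'
from h import *
np.set_printoptions(precision=4,suppress=True)
w='wrist';a,b,h=.065,.055,.045
p,r=fit([(w,np.array(u),l) for u,l in [((170,104),[a,-b,h]),((280,104),[-a,-b,h]),((280,196),[-a,b,h]),((176,196),[a,b,h]),((277,137),[-.06,-.02,.105]),((277,177),[-.06,.02,.105])]],[.431,-.184,2.79]);print(p,r)
tab=p[:2]-.06*np.array([np.cos(p[2]),np.sin(p[2])]);print(tab)
go([*tab,.14],p[2]-np.pi/2)
E
```

```text
[ 0.4325 -0.1828  2.791 ] [[-1.6 -0.2]
 [ 0.7 -0.8]
 [ 0.5 -0.6]
 [-0.2 -0.1]
 [ 0.2  1.8]
 [ 0.2  0.2]]
[ 0.4889 -0.2034]
t 2.65 pos [ 0.4739 -0.2261  0.3195] psi 1.2156 tilt [-0.0002 -0.0005 -1.    ] shift cur frame [0.0266 0.0062 0.1795] turn vec [-0.      0.0005 -0.0047] shift new frame [0.0265 0.0063 0.1795]
```

Request:
carry_out --moves '[[[0,0,-0.005,0.0265,0.006,0.03,-1],[0,0,0,0,0,0.05,-1],[0,0,0,0,0,0.05,-1],[0,0,0,0,0,0.05,-1],[0,0,0,0,0,0.04,-1],[0,0,0,0,0,0.0215,-1],[0,0,0,0,0,0,-1],[0,0,0,0,0,0,0.5],[0,0,0,0,0,0,1],[0,0,0,0,0,0,1]]]' --grip_force 35

```text
time_s: 3.9
eef_pos: [0.4899, -0.2031, 0.0793]
ee_rot: [0.819, 0.574, 0.0, 0.001]
ft_force: [-0.1, -0.3, -0.5]
grip_width: 0.723
gripper_force: 0.0
```

Request:
carry_out --moves '[[[0,0,0,0,0,0,1],[0,0,0,0,0,0,1],[0,0,0,0,0,0,1],[0,0,0,0,0,0,1]]]'

```text
time_s: 4.4
eef_pos: [0.4892, -0.2026, 0.0779]
ee_rot: [0.819, 0.574, -0.0, -0.0]
ft_force: [-0.2, 0.2, -0.5]
grip_width: 0.292
gripper_force: 0.0
```

Request:
carry_out --moves '[[[0,0,0,0,0,0,1],[0,0,0,0,0,0,1],[0,0,0,0,0,0,1],[0,0,0,0,0,0,1]]]'

```text
time_s: 4.9
eef_pos: [0.4892, -0.2026, 0.078]
ee_rot: [0.819, 0.574, -0.0, 0.0]
ft_force: [0.3, 0.6, 0.4]
grip_width: 0.106
gripper_force: 35.0
```

Request:
carry_out --moves '[[[0,0,0,0,0,-0.03,1],[0,0,0,0,0,-0.05,1],[0,0,0,0,0,-0.05,1],[0,0,0,0.02,-0.007,-0.05,1],[0,0,0,0.045,-0.015,-0.04,1],[0,0,0,0.05,-0.016,-0.02,1],[0,0,0,0.05,-0.016,0,1],[0,0,0,0.05,-0.016,0,1],[0,0,0,0.05,-0.016,0,1],[0,0,0,0.04,-0.014,0,1]]]'

```text
time_s: 6.15
eef_pos: [0.4989, 0.1202, 0.3173]
ee_rot: [0.819, 0.574, -0.0, -0.0]
ft_force: [0.4, -0.5, -2.3]
grip_width: 0.103
gripper_force: 35.0
```

Request:
carry_out --moves '[[[0,0,0,0,0,0,1],[0,0,0,0,0,0,1]]]'

```text
time_s: 6.4
eef_pos: [0.4992, 0.1179, 0.3175]
ee_rot: [0.819, 0.574, -0.001, 0.0]
ft_force: [0.1, 0.0, -3.3]
grip_width: 0.108
gripper_force: 35.0
```

```bash
python3 - <<'E'
from h import *
go([.48,.112,.1],-.238)
im=snap('wrist','w2.png')
m=env.camera_model('wrist');import pickle;pickle.dump(m,open('w2.pkl','wb'))
for l in ['mouth','grip_pin','pivot_axis']: print(l,env.find_in(l,'wrist'))
E
```

```text
t 6.4 pos [0.4992 0.1179 0.3175] psi 1.2228 tilt [-7.e-04 -9.e-04 -1.e+00] shift cur frame [-0.0118 -0.0159  0.2175] turn vec [5.0000e-04 1.1000e-03 1.4608e+00] shift new frame [-0.0172  0.0102  0.2175]
mouth [{'pixel': [279.9, 71.5], 'p': 0.92}]
grip_pin [{'pixel': [327.7, 107.4], 'p': 0.59}]
pivot_axis [{'pixel': [279.4, 73.7], 'p': 0.58}]
```

View pics/w2.png

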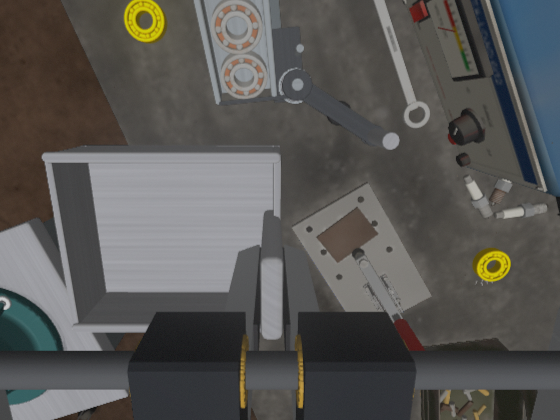

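The wrist view shows the pin top at (391,141), the pivot at (295,85), bearings at (243,76) and (238,27), and lip corners at about (219,103) and (279,97). The tray is held level. The clamp board (293–430, 185–330) lies close to the placing spot.

```bash
python3 - <<'E'
from h import *
np.set_printoptions(precision=4,suppress=True)
w='wrist'
O=[((391,141),[-.057,-.128,.154]),((243,76),[.021,0,.0925]),((238,27),[.062,0,.115]),((295,85),[0,-.052,.115])]
p,r=fit([(w,np.array(u,float),l) for u,l in O],[.505,.214,1.333]);print(p,r)
def W(l): c,s=np.cos(p[2]),np.sin(p[2]);return np.array([p[0]+c*l[0]-s*l[1],p[1]+s*l[0]+c*l[1],l[2]])
print('lip proj',proj(w,[W([0,.03,.085]),W([0,-.03,.085])]))
cl=lambda q:W([0,0,0])*0+q
for u in [(292,228),(368,183),(431,293)]:
    q=at_z(w,u,.012)[:2]-p[:2];c,s=np.cos(p[2]),np.sin(p[2]);print('clamp corner in feeder',c*q[0]+s*q[1],-s*q[0]+c*q[1])
t=at_z(w,(415,115),.005);print('spanner end',t)
print('boxedge',[at_z(w,(u,v),z) for u,v,z in [(480,0,.1),(550,190,.1)]])
for x in (-.12,-.045): g=W([x-.06,0,.088]);print(x,g);go(g,p[2]-np.pi/2)
print('pins',W([-.057,-.128,.126]),W([.057,-.128,.126]))
E
```

```text
[0.5047 0.2092 1.3542] [[ 1.4  0.6]
 [-1.  -1.2]
 [-4.8 -1.2]
 [ 2.3  3.4]]
lip proj [[217.3628 100.5292]
 [274.2725  92.4982]]
clamp corner in feeder -0.1763498446484415 -0.03166954349777367
clamp corner in feeder -0.12739232469299894 -0.13829434450266187
clamp corner in feeder -0.30154853813964544 -0.21862110139588886
spanner end [0.6938 0.1175 0.005 ]
boxedge [array([0.7429, 0.2139, 0.1   ]), array([0.7784, 0.0065, 0.1   ])]
-0.12 [0.466  0.0334 0.088 ]
t 6.6 pos [0.4993 0.1171 0.3179] psi 1.2209 tilt [ 0.0001 -0.0003 -1.    ] shift cur frame [-0.09   -0.0026  0.23  ] turn vec [0.0003 0.0001 1.4375] shift new frame [-0.0146  0.0889  0.2299]
-0.045 [0.4821 0.1066 0.088 ]
t 6.6 pos [0.4993 0.1171 0.3179] psi 1.2209 tilt [ 0.0001 -0.0003 -1.    ] shift cur frame [-0.0157 -0.0126  0.2299] turn vec [0.0003 0.0001 1.4375] shift new frame [-0.0146  0.0139  0.2299]
pins [0.6175 0.126  0.126 ] [0.642  0.2373 0.126 ]
```

Request:
carry_out --moves '[[[0,0,0,-0.038,-0.003,0,1],[0,0,0,-0.038,-0.004,0,1],[0,0,0.16,0,0,0,1],[0,0,0.16,0,0,0,1],[0,0,0.16,0,0,0,1],[0,0,0.16,0,0,0,1],[0,0,0.16,0,0,0,1],[0,0,0.16,0,0,0,1],[0,0,0.16,0,0,0,1],[0,0,0.16,0,0,0,1]]]'

```text
time_s: 7.85
eef_pos: [0.4666, 0.0482, 0.318]
ee_rot: [0.999, -0.032, 0.0, 0.0]
ft_force: [-0.4, 0.8, -2.4]
grip_width: 0.105
gripper_force: 35.0
```

Request:
carry_out --moves '[[[0,0,0.16,0,0,0,1],[0,0,0.017,0,0,0,1],[0,0,0,0,0,0.05,1],[0,0,0,0,0,0.05,1],[0,0,0,0,0,0,1]]]'

```text
time_s: 8.48
eef_pos: [0.4627, 0.0488, 0.2121]
ee_rot: [0.993, -0.116, -0.007, 0.001]
ft_force: [-0.5, -0.3, -2.1]
grip_width: 0.105
gripper_force: 35.0
```

```bash
python3 - <<'E'
from h import *
u=np.array([.2336,.9723]);m=np.array([.505,.208])
for x in (-.105,-.08,-.045): go([*(m+u*(x-.06)),.093],-.236)
snap('side','d1.png');i=cv2.imread('pics/d1.png')[130:300,225:385];cv2.imwrite('pics/d1c.png',cv2.resize(i,None,fx=3.5,fy=3.5,interpolation=cv2.INTER_CUBIC))
E
```

```text
t 8.475 pos [0.4627 0.0488 0.2121] psi -0.2332 tilt [-0.0134  0.     -0.9999] shift cur frame [ 0.0054 -0.      0.1191] turn vec [0.0031 0.013  0.0028] shift new frame [0.0039 0.0003 0.1191]
t 8.475 pos [0.4627 0.0488 0.2121] psi -0.2332 tilt [-0.0134  0.     -0.9999] shift cur frame [ 0.0055 -0.025   0.119 ] turn vec [0.0031 0.013  0.0028] shift new frame [ 0.0039 -0.0247  0.1191]
t 8.475 pos [0.4627 0.0488 0.2121] psi -0.2332 tilt [-0.0134  0.     -0.9999] shift cur frame [ 0.0056 -0.06    0.1189] turn vec [0.0031 0.013  0.0028] shift new frame [ 0.0039 -0.0597  0.1191]
```

View pics/d1c.png

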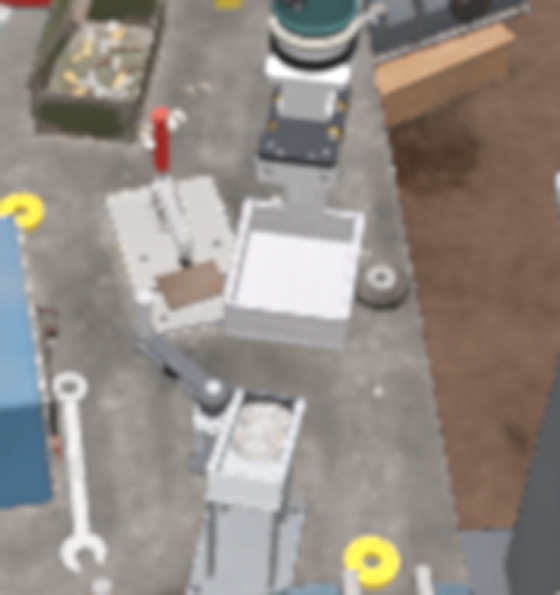

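The tray hangs level and in line before the feeder. I'll descend and then slide it in.

Request:
carry_out --moves '[[[0,0,0,0.004,0,0.03,1],[0,0,0,0,0,0.03,1],[0,0,0,0,0,0.03,1],[0,0,0,0,0,0.019,1],[0,0,0,0,0,0.01,1],[0,0,0,0,0,0,1],[0,0,0,0,0,0,1]]]'

```text
time_s: 9.4
eef_pos: [0.4721, 0.0481, 0.101]
ee_rot: [0.993, -0.117, 0.002, -0.0]
ft_force: [0.0, 0.5, -3.0]
grip_width: 0.1
gripper_force: 35.0
```

```bash
python3 - <<'E'
from h import *
u=np.array([.2336,.9723]);m=np.array([.505,.208])
for x in (-.08,-.045): go([*(m+u*(x-.06)),.082],-.236)
print(env.read_state()['ft_force'])
E
```

```text
t 9.4 pos [0.4721 0.0481 0.101 ] psi -0.2341 tilt [ 3.6e-03 -2.0e-04 -1.0e+00] shift cur frame [-0.0054 -0.0231  0.019 ] turn vec [-0.0007 -0.0036  0.0019] shift new frame [-0.0053 -0.0231  0.019 ]
t 9.4 pos [0.4721 0.0481 0.101 ] psi -0.2341 tilt [ 3.6e-03 -2.0e-04 -1.0e+00] shift cur frame [-0.0053 -0.0581  0.019 ] turn vec [-0.0007 -0.0036  0.0019] shift new frame [-0.0053 -0.0581  0.019 ]
[ 0.04261375  0.5051859  -3.00878771]
```

Request:
carry_out --moves '[[[0,0,0,-0.003,0,0.008,1],[0,0,0,-0.002,-0.012,0,1],[0,0,0,0,-0.011,0.005,1],[0,0,0,0,0,0.006,1],[0,0,0,0,0,0,1],[0,0,0,0,0,0,1]]]'

```text
time_s: 10.15
eef_pos: [0.4711, 0.0716, 0.0799]
ee_rot: [0.993, -0.117, -0.0, 0.0]
ft_force: [0.0, -0.7, -1.8]
grip_width: 0.108
gripper_force: 35.0
```

Request:
carry_out --moves '[[[0,0,0,0,-0.012,0,1],[0,0,0,0,-0.012,0,1],[0,0,0,0,-0.011,0,1],[0,0,0,0,0,0,1],[0,0,0,0,0,0,1]]]'

```text
time_s: 10.78
eef_pos: [0.4791, 0.1058, 0.0799]
ee_rot: [0.993, -0.117, -0.0, 0.0]
ft_force: [1.0, -0.7, -2.0]
grip_width: 0.107
gripper_force: 35.0
```

Now I'll set the tray down, open partway, rise and look.

Request:
carry_out --moves '[[[0,0,0,0,0,0.003,1],[0,0,0,0,0,0,1],[0,0,0,0,0,0,0],[0,0,0,0,0,0,0],[0,0,0,0,0,0,0],[0,0,0,0,0,0,0],[0,0,0,0,0,-0.02,0],[0,0,0,0,0,-0.05,0],[0,0,0,0,0,-0.06,0],[0,0,0,0,0,-0.04,0]]]'

```text
time_s: 12.02
eef_pos: [0.4798, 0.1059, 0.2502]
ee_rot: [0.993, -0.117, 0.002, -0.0]
ft_force: [0.9, 0.0, 0.2]
grip_width: 0.502
gripper_force: 0.0
```

Request:
carry_out --moves '[[[0,0,0,0,0,0,-0.2],[0,0,0,0,0,0,-0.2]]]'

```text
time_s: 12.28
eef_pos: [0.4787, 0.1058, 0.2456]
ee_rot: [0.993, -0.117, -0.001, 0.0]
ft_force: [0.1, 0.2, 0.2]
grip_width: 0.598
gripper_force: 0.0
```

```bash
python3 - <<'E'
from h import *
p=[.505,.208,1.335]
def W(l): c,s=np.cos(p[2]),np.sin(p[2]);return np.array([p[0]+c*l[0]-s*l[1],p[1]+s*l[0]+c*l[1],l[2]])
print(W([-.057,-.128,0]),W([.057,-.128,0]))
go([*W([-.057,-.128,0])[:2],.25],p[2]-np.pi/2)
snap('wrist','w3.png')
print(proj('wrist',[W([-.057,-.128,.154]),W([-.11,-.055,.045]),W([-.11,.055,.045]),W([.02,-.055,.045])]))
E
```

```text
[0.61614187 0.12267425 0.        ] [0.64277425 0.23351971 0.        ]
t 12.275 pos [0.4787 0.1058 0.2456] psi -0.2342 tilt [-1.9e-03 -3.0e-04 -1.0e+00] shift cur frame [ 0.1297 -0.0483 -0.0047] turn vec [0.0007 0.0018 0.0016] shift new frame [ 0.1297 -0.0486 -0.0044]
[[195.72093223  22.39802866]
 [276.46674406 128.06479689]
 [275.92694174 233.80108688]
 [143.38351619 127.90590183]]
```

View pics/w3.png

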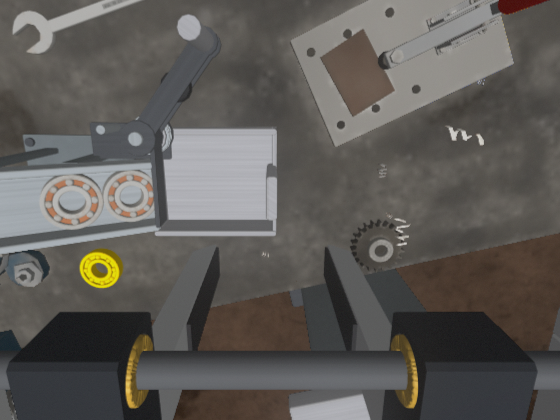

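The tray stands under the mouth, with rim corners where they should be, (276,129) and (275,235). The pin top shows at (189,27), and the bearings at (130,195) and (72,200).

```bash
python3 - <<'E'
from h import *
np.set_printoptions(precision=4,suppress=True)
w='wrist'
pin=at_z(w,(189,27),.154);print('pin',pin,'piv',at_z(w,(138,138),.118))
b0=at_z(w,(130,195),.0995);b1=at_z(w,(72,200),.122);print(b0,b1,np.arctan2(*(b1-b0)[[1,0]]))
O=[((189,27),[-.057,-.128,.154]),((130,195),[.021,0,.0995]),((72,200),[.062,0,.122])]
p,r=fit([(w,np.array(u,float),l) for u,l in O],[.505,.208,1.335]);print(p,r)
c,s=np.cos(p[2]),np.sin(p[2]);t=np.array([.4791,.1058])+.06*np.array([.2336,.9723])-p[:2];print('tray in feeder',c*t[0]+s*t[1],-s*t[0]+c*t[1])
go([pin[0],pin[1],.25],-.236)
E
```

```text
pin [0.6146 0.1276 0.154 ] piv [0.5559 0.1957 0.118 ]
[0.5107 0.2258 0.0995] [0.5212 0.263  0.122 ] 1.2957953570449758
[0.5051 0.2061 1.3695] [[ 2.4 -8.8]
 [-0.4  1.7]
 [-2.6  5.3]]
tray in feeder -0.043497293982931756 0.0033356133871127822
t 12.325 pos [0.4784 0.1057 0.2448] psi -0.2342 tilt [-0.0037 -0.0005 -1.    ] shift cur frame [ 0.1274 -0.0529 -0.0058] turn vec [0.0013 0.0035 0.0018] shift new frame [ 0.1273 -0.0531 -0.0052]
```

Request:
carry_out --moves '[[[0,0,0,0.043,-0.018,0,-0.2],[0,0,0,0.043,-0.018,0,-0.2],[0,0,0,0.0415,-0.017,0,-0.2],[0,0,0,0,0,0,-0.2],[0,0,0,0,0,0,-0.2]]]'

```text
time_s: 12.95
eef_pos: [0.6145, 0.1277, 0.2448]
ee_rot: [0.993, -0.117, -0.002, 0.001]
ft_force: [-0.1, -0.2, 0.9]
grip_width: 0.6
gripper_force: 0.0
```

```bash
python3 - <<'E'
from h import *
go([.615,.127,.126],-.236)
E
```

```text
t 12.95 pos [0.6145 0.1277 0.2448] psi -0.2342 tilt [-4.2e-03 -6.0e-04 -1.0e+00] shift cur frame [0.0011 0.0003 0.1188] turn vec [0.0016 0.004  0.0019] shift new frame [0.0007 0.0005 0.1188]
```

Request:
carry_out --moves '[[[0,0,0,0,0,0.04,-0.2],[0,0,0,0,0,0.04,-0.2],[0,0,0,0,0,0.025,-0.2],[0,0,0,0,0,0.014,-0.2],[0,0,0,0,0,0,-0.2],[0,0,0,0,0,0,1],[0,0,0,0,0,0,1],[0,0,0,0,0,0,1],[0,0,0,0,0,0,1],[0,0,0,0,0,0,1]]]' --grip_force 30

```text
time_s: 14.2
eef_pos: [0.6156, 0.1276, 0.1281]
ee_rot: [0.993, -0.117, 0.0, 0.0]
ft_force: [-0.7, -0.8, 1.1]
grip_width: 0.165
gripper_force: 30.0
```

```bash
python3 - <<'E'
from h import *
s=env.read_state();print(s['ft_force'],s['torque'],s['grip_width'],s['gripper_force'])
go([.615,.127,.126],-.236)
snap('side','d2.png');i=cv2.imread('pics/d2.png')[150:300,225:365];cv2.imwrite('pics/d2c.png',cv2.resize(i,None,fx=4,fy=4,interpolation=cv2.INTER_CUBIC))
E
```

```text
[-0.72317682 -0.81468635  1.12628013] [-0.05980075  0.07597388 -0.01386396] 0.16489044754238968 30.000068843364716
t 14.2 pos [0.6156 0.1276 0.1281] psi -0.2343 tilt [ 1.e-04 -4.e-04 -1.e+00] shift cur frame [-0.0005  0.0007  0.0021] turn vec [ 0.0004 -0.0002  0.0017] shift new frame [-0.0005  0.0007  0.0021]
```

View pics/d2c.png

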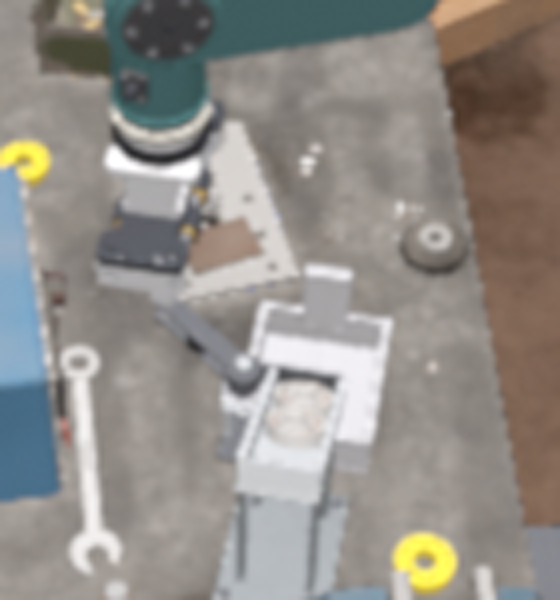

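The pin is gripped (15.5 mm), the tray is flat under the mouth and the gate is shut with both bearings in the chute. Next is the swing.

Request:
carry_out --moves '[[[0,0,0,0.0105,-0.0177,0,1],[0,0,0,0.0064,-0.0195,0,1],[0,0,0,0.0021,-0.0204,0,1],[0,0,0,-0.0024,-0.0204,0,1],[0,0,0,-0.0066,-0.0194,0,1],[0,0,0,-0.0107,-0.0176,0,1],[0,0,0,0,0,0,1],[0,0,0,0,0,0,1]]]'

```text
time_s: 15.25
eef_pos: [0.6452, 0.2373, 0.1286]
ee_rot: [0.993, -0.118, 0.004, 0.001]
ft_force: [7.7, -4.8, -1.3]
grip_width: 0.166
gripper_force: 30.0
```

```bash
python3 - <<'E'
from h import *
s=env.read_state();print(s['ft_force'],s['torque'],s['grip_width'],s['gripper_force'])
d=s['eef_pos'][:2]-[.6156,.1276];print('chord',np.linalg.norm(d),'implied angle',2*np.arcsin(np.linalg.norm(d)/.19),'heading',np.arctan2(d[1],d[0]))
go([.615,.127,.126],-.236)
snap('side','d3.png');i=cv2.imread('pics/d3.png')[150:300,225:365];cv2.imwrite('pics/d3c.png',cv2.resize(i,None,fx=4,fy=4,interpolation=cv2.INTER_CUBIC))
E
```

```text
[ 7.70206177 -4.80076078 -1.33336215] [-0.73119378 -1.33784819  0.02933986] 0.1663598500729853 29.99666064977646
chord 0.11359314780182109 implied angle 1.2816542554442176 heading 1.3071765101376775
t 15.25 pos [0.6452 0.2373 0.1286] psi -0.2362 tilt [ 0.0082 -0.0039 -1.    ] shift cur frame [-0.0036  0.1143  0.0027] turn vec [ 0.0018 -0.0089 -0.0002] shift new frame [-0.0036  0.1143  0.0026]
```

View pics/d3c.png

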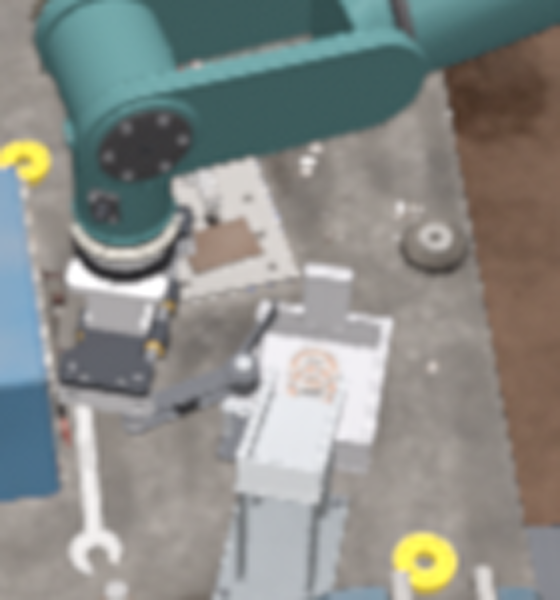

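Both bearings are in the tray, at about (312,372) in the crop. I'll push a little further to seat the arm on its stop and see whether the force rises.

Request:
carry_out --moves '[[[0,0,0,-0.0005,-0.002,0,1],[0,0,0,-0.0007,-0.002,0,1],[0,0,0,0,0,0,1],[0,0,0,0,0,0,1],[0,0,0,0,0,0,1],[0,0,0,0,0,0,1]]]'

```text
time_s: 16.05
eef_pos: [0.6445, 0.239, 0.1285]
ee_rot: [0.993, -0.119, 0.004, 0.003]
ft_force: [5.4, -9.6, 0.3]
grip_width: 0.164
gripper_force: 30.0
```

```bash
python3 - <<'E'
from h import *
s=env.read_state();f=s['ft_force'];print(f,'tang',f[0]*.407-f[1]*.914,'rad',f[0]*.91+f[1]*.41)
d=s['eef_pos'][:2]-[.6156,.1276];print('angle',2*np.arcsin(np.linalg.norm(d)/.19),s['eef_pos'],s['grip_width'],s['gripper_force'])
E
```

```text
[ 5.41657645 -9.59203161  0.26273219] tang 10.97166350397872 rad 0.9963516063437576
angle 1.3019558843609689 [0.64453128 0.23903901 0.12847508] 0.16398399228145621 30.000906586647034
```

```bash
python3 - <<'E'
from h import *
i=snap('side','d4.png');a=i[225:270,285:325].astype(int)
j=snap('side','d5.png')[225:270,285:325].astype(int);k=cv2.imread('pics/d3.png')[225:270,285:325].astype(int)
print(abs(a-j).mean(),abs(a-j).max(),abs(a-k).mean(),abs(a-k).max())
c,s=np.cos(1.335),np.sin(1.335)
for l in ['bearing_0_center','bearing_1_center']:
  for d in env.find_in(l,'side'):
    q=at_z('side',d['pixel'],.02)[:2]-[.4931,.1641];print(l,d,'tray frame',c*q[0]+s*q[1],-s*q[0]+c*q[1])
# orange ring pixels (cage colour) in tray region
m=(a[...,2]-a[...,0]>35);v,u=np.nonzero(m);print(m.sum(),u.min()+285,u.max()+285,v.min()+225,v.max()+225)
for px in [(u.min()+285,v.mean()+225),(u.max()+285,v.mean()+225),(u.mean()+285,v.min()+225),(u.mean()+285,v.max()+225)]:
    q=at_z('side',px,.02)[:2]-[.4931,.1641];print(c*q[0]+s*q[1],-s*q[0]+c*q[1])
E
```

```text
0.2038888888888889 2 0.6094444444444445 26
bearing_0_center {'pixel': [302.4, 241.0], 'p': 0.51} tray frame -0.02152058758480074 -0.006857789937190182
bearing_1_center {'pixel': [348.5, 379.1], 'p': 0.7} tray frame 0.4266429613872786 0.19173508396282374
bearing_1_center {'pixel': [318.5, 390.7], 'p': 0.64} tray frame 0.47352449590541634 0.11408151044065874
bearing_1_center {'pixel': [230.9, 189.1], 'p': 0.5} tray frame -0.21349573370685043 -0.3097393293251819
bearing_1_center {'pixel': [332.1, 289.0], 'p': 0.45} tray frame 0.14873062793651168 0.1147732899428412
5 302 308 240 246
-0.015361851596002288 -0.0072937453091420435
-0.01912004918840425 0.012934949133433134
-0.028022311670184298 0.00467540566276626
-0.0027915004856981147 0.008444089451112646
```

```bash
python3 - <<'E'
from h import *
i=cv2.imread('pics/d4.png').astype(int);a=i[228:275,288:322]
for v,r in enumerate(a[...,2]-a[...,0]): print(228+v,''.join(' .:-=+*#%@'[min(9,max(0,x//5))] for x in r))
u=np.array([.2336,.9723]);n=np.array([-.9723,.2336]);m=np.array([.505,.208])
for x,y,z in [(-.11,0,.045),(0,-.03,.08),(0,.03,.08),(0,0,.075),(-.04,0,.011),(-.04,0,.03)]: print(x,y,z,proj('side',[*(m+u*x+n*y),z]).round(1))
E
```

```text
228 .                           ......
229 .                                 
230 .                                 
231                                   
232                                   
233                                   
234                                   
235                                   
236                .                  
237            .:--=-:.               
238           .-**++++=:              
239          .=*=::::-+*-             
240          :*+:.::.:=#*.            
241          -*=:-++::-*#-           .
242          :=--+#*-++++:           .
243          :+*=-=--*%+-:           .
244          :**=----=+=:.           .
245          :--:=+*+--=-.           .
246         .--..:=++--#*.           :
247         :**:..::::-**            :
248         .=+:     .:=:            :
249           .      .-=.           .:
250                  .--            .:
251                                 .:
252                                 .:
253                                 ::
254                                 ::
255                                .::
256     
[... 204 characters left out ...]
                 .:::
262                              .::::
263                              .::::
264                              .::::
265                              .::::
266                              .::::
267                      ..      .::::
268                     .::......:::::
269                     .:::::::::::::
270                     ::::::::::::::
271                     ::::::::::::::
272                     .:::::::::::::
273                      ....:::::::::
274                         .:::::::::
-0.11 0 0.045 [[306.1 227.1]]
0 -0.03 0.08 [[292.5 245.1]]
0 0.03 0.08 [[310.7 247.8]]
0 0 0.075 [[301.5 247.4]]
-0.04 0 0.011 [[302.7 249.1]]
-0.04 0 0.03 [[302.9 245.8]]
```

```bash
python3 -c "
from cell import env
print(env.sign_off(), env.read_state()['time_s'])"
```

```text
the job is handed in; nothing more can be done
the job is handed in; nothing more can be done
```

The job is handed in at about 16 s of the 51 s limit: the tray stands under the mouth, the last side-camera check showed both bearings in it, and the gripper is holding the arm against its stop (about 1.30 rad). No verdict came back, so I can't confirm it passed.

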